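# Open the child-proof medicine cupboard

## Task

Open the small wooden medicine cupboard on the counter: draw its door ajar by the knob until the hidden safety catch holds it, then reach down through the gap behind the door, press the yellow catch down and pull the door past it while it is pressed. Swing the door wide open, to about 80 degrees, and leave it standing there; leave the bottle, the jar and the carton on the counter as they are.

Things in the scene. Friction and masses are not known exactly. Their poses are not given: they have to be found in the camera images.
- cupboard_door (a joint): Opening angle of the cupboard's door in rad: 0 shut, grows as it opens, end stop 1.75. The hinge is stiff (about 1 N at the knob) and the door stays where it is left. It starts nearly shut. Unless the catch is pressed, the catch stops it at about 0.36.
- cupboard: The wooden cupboard, fixed, 180 deep x 200 wide x 250 mm high. Origin: centre of its underside; x to its back, y towards the hinged side, z up. Its front is open, at x = -90 mm, and closed by the door, hinged at y = +100 mm. The roof reaches to the front; when the catch holds the door ajar, the gap between door and roof is about 49 mm wide above the catch.
- door_hinge (a point): Point on the door's vertical hinge line, level with its top edge 250 mm above the counter. Its axes turn with the door: z up; x square through the door from its front to its back (into the cupboard); y along the door, away from its free edge. The panel, 16 mm thick, fills x -17 to -1 mm, y -1 to -199 mm. Opening by q turns the axes by -q about z (clockwise from above).
- door_knob (a point): Centre of the door's steel knob, a cylinder 26 mm in diameter, 30 mm long, lying square to the door: at x = -52, y = -160 mm in the door_hinge axes, 26 mm below the door's top edge. Same axes as door_hinge. Can be pinched from above, fingers on its two sides.
- catch_pad (a point): Centre of the top face of the yellow catch's finger pad, 34 x 34 mm. The catch is an arm hinged on the door's back, moving with the door. Unpressed, this point is at x = 26, y = -140 mm in the door_hinge axes, 25 mm below the door's top; the pad reaches from x = 12 to 46. Hidden under the roof while the door is shut. The arm ends in an upright pin that hooks behind a bar under the roof's front.
- safety_catch (a joint): How far the catch is pressed down, rad: 0 up, at most 0.45. It tips about a line on the door's back (x = 2 mm in the door_hinge axes, 7 mm above the pad). The pin clears the bar from about 0.13: 1.5 mm down at the pad's edge next to the door, 3 mm at its centre. A spring (1 to 9 N at the pad) lifts it again. It can be let go once the door is past 0.6 rad.
- gel_bottle_mid (a point): Middle of a loose white bottle with blue label and cap standing on the counter, 64 mm in diameter, 160 mm high. Not to be disturbed.
- amber_jar_mid (a point): Middle of a loose amber jar standing on the counter, 56 mm in diameter, 85 mm high. Not to be disturbed.
- carton_mid (a point): Middle of a loose white and green carton standing on the counter, 60 x 90 mm, 100 mm high. Not to be disturbed.

How it is judged:
On the way, in this order (a step that is already met when the one before it is completed fails the run):
1. the door is drawn ajar (past 0.2 rad) with the catch unpressed (value of joint cupboard_door above 0.2 rad and value of joint safety_catch below 0.06 rad), for 0.05 s.
2. the catch is pressed down (over 0.1 rad) while the door is ajar (value of joint safety_catch above 0.1 rad and value of joint cupboard_door between 0.15 and 0.5 rad), for 0.05 s.
3. the door is pulled past the catch (over 0.6 rad) (value of joint cupboard_door above 0.6 rad).
At the end, for the whole second after the job is handed in: The door stands open at rest by more than 1.25 rad (72 degrees), and the bottle, jar and carton stand within 20 mm of where they were (value of joint cupboard_door above 1.25 rad and velocity of joint cupboard_door between -0.03 and 0.03 rad/s and distance of each of gel_bottle_mid, amber_jar_mid, carton_mid from where it was at the start of the episode below 0.02 m); the robot touches nothing.
It fails at once if the bottle, jar or carton is moved more than 20 mm or tipped over 0.3 rad (distance of any of gel_bottle_mid, amber_jar_mid, carton_mid from where it was at the start of the episode above 0.02 m or angle between any of gel_bottle_mid, amber_jar_mid, carton_mid's own z axis and vertical above 0.3 rad).
It also fails if it takes over 48 s, if anything falls off the work surface, if the arm or the gripper's body presses on something with over 40 N, if the wrist force passes 120 N, or if a joint passes its speed limit or range.

## Robot

A 7-joint arm with a two-finger parallel gripper is mounted at the origin on the work surface. World frame = base frame: x ahead of the robot, y to its left, z up, the work surface at z = 0. Lengths are in m, angles in rad, forces in N, time in s.
With the tool pointing down it reaches from about 0.4 to 0.85 m from the base axis. Payload 4.5 kg.
Tool frame: the origin (TCP) lies at the very end of the fingers, on their centre line; the grasp point (between the pads) lies 19 mm behind it (r.pinch_z is the distance from the TCP to the grasp point, in m); z points along the fingers, y is the line along which they close (so a half turn about z gives the same grasp; the last joint's range is limited). The gripper opens to 88 mm and grips with 3 to 60 N. Pads are 18 mm wide; open, the fingers measure 123 mm over their backs; the gripper's body (75 mm by 187 mm) begins 45 mm behind the grasp point.
Start: joints at [-1.138, 0.689, -0.195, 1.565, 0.157, 0.902, -0.215], TCP at [0.243, 0.576, 0.239] pointing down, gripper open.
Joint ranges: [-3.01, 3.01], [-0.46, 2.08], [-1.47, 1.51], [0.13, 2.56], [-1, 4.14], [0.04, 2.09], [-2.66, 2.66]. Speed limits (rad/s): [2.57, 2.57, 3.14, 3.14, 3.14, 3.14, 3.14].

## Interface

Orientations are given as a unit quaternion [x, y, z, w].
In Python, from plant import r, cams gives the robot as it stands.
- The arm moves only by the shell command python3 -m pendant 'ROWS' [FORCE]. ROWS is JSON, a list of rows, each a list of 3 entries, a list of its own where there are three numbers: the closure, from -1 (fully open) to 1 (shut), then the shift along the tool's x, y, z in mm, then the turn, a rotation vector about the tool's x, y, z in degrees. A call has 1 to 8 rows; each row shifts and turns the commanded pose from where the row before left it, along the tool's axes as they then stand; what a row does not reach is not made up. A row lasts 1/8 s, in which the tool goes at most 62.5 mm and 10.7 degrees, less where a joint would pass 70% of its speed; a pose out of reach is approached as far as the arm can. A call with a gripper value outside its range is refused whole. The fingers move at their own pace and stop on an object; FORCE is the grip in N (left out, the last holds). Time passes only in rows, so rows that do not move let the fingers close. It gives the time, the measured TCP pose, the force, the opening and the grip force at its end, in the units of the state.
- r.get_state(): the state, without advancing time (a new reading comes with each control period).
- cams.snapshot(name): name is "side" or "top" or "wrist"; returns a dict with "img" (480x640x3 uint8, red, green, blue), "camera_matrix" (3x3 intrinsics, pixels), "camera_from_world" (4x4, takes a point from world to camera coordinates); the wrist camera has in their place "tool_from_camera" (4x4, takes a point from camera to tool coordinates, whose origin is the TCP and whose axes are the flange's). Camera axes: x right, y up, looking along -z (the intrinsics and any distortion apply to the point x, -y, -z); pixel columns grow to the right and rows downward; lengths in m; the calibration is good to about 2 mm. The wrist camera is an equidistant fisheye: a pixel r from the principal point sees the ray r / f radians off the axis. A picture is of the moment at which its call begins: read the wrist's pose just before it. There is no depth.
- r.finish_job(): hands the job in; it is judged then, once.
The state is a dict: "clock": time; "q": joint angles; "qd": joint speeds; "joint_torque": joint torques, N m; "tool_pos": TCP position; "eef_rot": TCP orientation; "contact_force": force on the tool from outside, world axes, zero at the start; "moment": the same for the moment, N m; "opening": opening from 0.0 (shut) to 1.0 (fully open); "finger_force": force on a finger pad.
Only numpy, scipy, OpenCV 4.12 (cv2) and the standard library are available. Lean on these libraries where they do the work, as an engineer would, in place of code of your own. Each camera call takes 0.05 s, during which the arm holds its last target. There are 200 camera calls.

## Working session

There is one attempt and no reset: what is moved stays moved. The work goes in short steps, Python scripts to look and compute and a shell command to move; the robot and the scene stay as the last step left them, time stands still between calls to the robot, and variables do not carry over. Pictures are saved under pics/ and viewed, at most 10 in all, crops included, and the job is handed in when it is done.

```bash
ls; mkdir -p pics; python3 - <<'E'
from plant import r,cams
import cv2,numpy as np
s=r.get_state();print(s['clock'],s['tool_pos'],s['eef_rot'],s['opening'])
ims=[]
for n in("side","top"):
    d=cams.snapshot(n);cv2.imwrite(f'pics/{n}0.png',d['img'][:,:,::-1]);print(n,d['camera_matrix'],d['camera_from_world'],[k for k in d])
E
```

```text
pics
0.0 [0.24254204 0.57533315 0.2379179 ] [ 1.98070243e-01  9.80187390e-01 -9.22061786e-04 -9.74855196e-05] 1.0028024583769668
side [[530.85588458   0.         321.47946985]
 [  0.         530.85588458 234.87640013]
 [  0.           0.           1.        ]] [[-0.9714612  -0.23645257  0.01879651  0.54345567]
 [ 0.15518269 -0.57363004  0.80428037 -0.25597205]
 [-0.17939192  0.78424407  0.59395267 -0.8637484 ]
 [ 0.          0.          0.          1.        ]] ['img', 'camera_matrix', 'camera_from_world']
top [[520.91175379   0.         312.2996472 ]
 [  0.         520.91175379 241.26638389]
 [  0.           0.           1.        ]] [[ 0.00795705 -0.99954111  0.02922757 -0.09053109]
 [ 0.99503369  0.01081455  0.09894945 -0.60455611]
 [-0.09922013  0.02829507  0.99466314 -1.27117535]
 [ 0.          0.          0.          1.        ]] ['img', 'camera_matrix', 'camera_from_world']
```

View pics/side0.png

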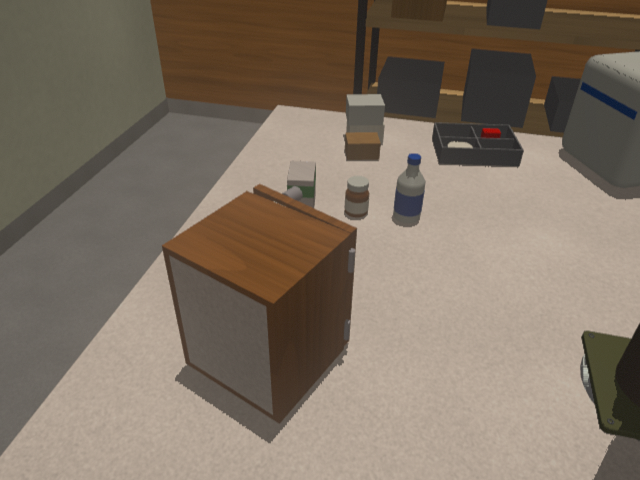

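View pics/top0.png

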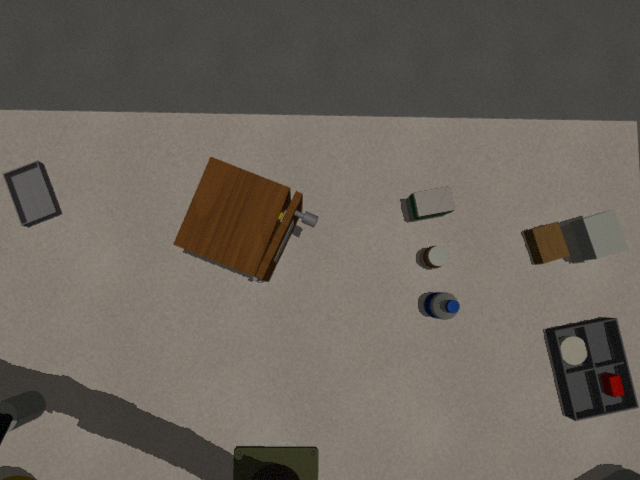

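```bash
python3 - <<'E'
import cv2
a=cv2.imread('pics/top0.png')[145:295,165:345];cv2.imwrite('pics/c0.png',cv2.resize(a,None,fx=4,fy=4,interpolation=cv2.INTER_CUBIC))
E
```

```text
(no output)
```

View pics/c0.png

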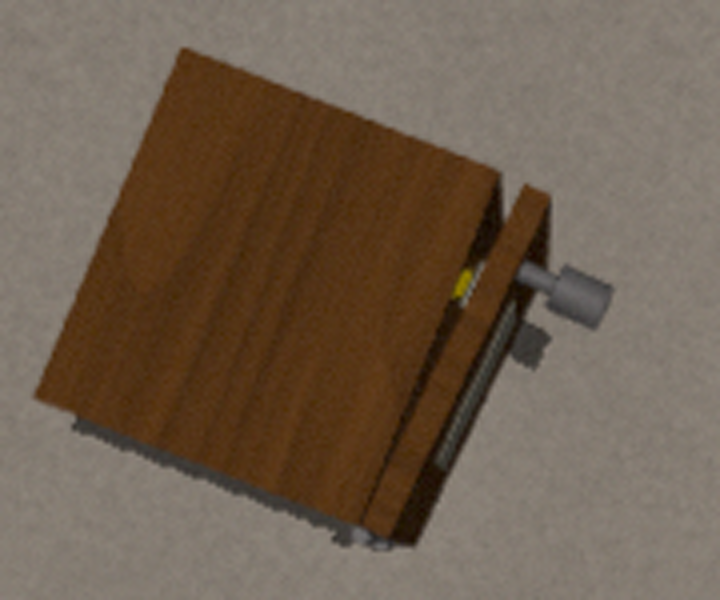

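```bash
cat > h.py <<'E'
import numpy as np,cv2
from plant import r,cams
from scipy.optimize import least_squares
from scipy.spatial.transform import Rotation as R
def proj(d,P):
    P=np.atleast_2d(P);M=d['camera_from_world'];c=P@M[:3,:3].T+M[:3,3]
    K=d['camera_matrix'];return np.c_[K[0,0]*c[:,0]/-c[:,2]+K[0,2],K[1,1]*-c[:,1]/-c[:,2]+K[1,2]]
def rz(a):return np.array([[np.cos(a),-np.sin(a),0],[np.sin(a),np.cos(a),0],[0,0,1]])
def cup(p,L):return np.atleast_2d(L)@rz(p[2]).T+[p[0],p[1],0]
HL=np.array([-.09,.1,.25])
def door(p,L,q): # door axes->world
    return cup(p,np.atleast_2d(L)@rz(-q).T+HL)
E
python3 - <<'E'
from h import *
d=cams.snapshot('top'); e=cams.snapshot('side')
C=np.array([[.09,-.1,.25],[-.09,-.1,.25],[.09,.1,.25],[-.09,.1,.25]])
px=np.array([[183,47],[500,174],[37,397],[360,528]])/4+[165,145]
D=np.array([[-.001,-.199,0],[-.017,-.199,0],[-.017,-.001,0],[-.052,-.16,-.026]])
dp=np.array([[525,185],[550,195],[395,540],[580,297]])/4+[165,145]
f=lambda v:np.r_[(proj(d,cup(v,C))-px).ravel(),(proj(d,door(v,D,v[3]))-dp).ravel()]
s=least_squares(f,[.65,.1,1.9-3.14,.1]);print(s.x,np.round(s.fun,1))
print('side check roof',proj(e,cup(s.x,C)),'knob',proj(e,door(s.x,D,s.x[3])))
s2=least_squares(lambda v:np.r_[f(v),(proj(e,cup(v,C[[0,2,3]]))-[[172,247],[270,287],[355,235]][0:0] if 0 else [])],s.x)
# loose objects in top image, approximate at mid height
def back(d,u,v,z):
    return least_squares(lambda t:(proj(d,[t[0],t[1],z])-[u,v])[0],[.6,0]).x
for n,u,v,z in(('bottlecap',453,307,.16),('jartop',437,257,.085),('carton',434,202,.1)):print(n,back(d,u,v,z))
p=s.x
for q in(p[3],.36,1.0,1.4):print(q,'hinge',door(p,[0,0,0],q)[0],'knob',door(p,D[3:],q)[0],'pad',door(p,[.026,-.14,-.025],q)[0],'free',door(p,[-.009,-.199,0],q)[0])
st=r.get_state();print(R.from_quat(st['eef_rot']).as_matrix().round(3))
E
```

```text
[0.63393287 0.08705459 1.20694897 0.05613698] [ 0.3  0.1  0.8 -0.5 -0.4  0.9  0.1 -0.  -0.3 -0.6  0.4  0.1 -0.9 -0.
  0.1  0. ]
side check roof [[163.58069788 245.4370291 ]
 [248.10634443 190.88622946]
 [275.42083214 303.40188877]
 [352.32412144 233.57928749]] knob [[253.61571101 188.00002577]
 [260.29024462 184.118315  ]
 [358.35635917 228.06880483]
 [292.03341768 196.62751475]]
bottlecap [ 0.44789647 -0.39788125]
jartop [ 0.56524047 -0.38381619]
carton [ 0.69650325 -0.37460574]
0.05613698448024514 hinge [0.5084509  0.03853371 0.25      ] knob [ 0.63334335 -0.07418663  0.224     ] pad [0.64688565 0.00518973 0.225     ] free [ 0.68648716 -0.05082563  0.25      ]
0.36 hinge [0.5084509  0.03853371 0.25      ] knob [ 0.59389487 -0.10639154  0.224     ] pad [ 0.63056684 -0.03470356  0.225     ] free [ 0.65159385 -0.10000183  0.25      ]
1.0 hinge [0.5084509  0.03853371 0.25      ] knob [ 0.49043645 -0.12873696  0.224     ] pad [ 0.56266262 -0.09313667  0.225     ] free [ 0.54053245 -0.15806937  0.25      ]
1.4 hinge [0.5084509  0.03853371 0.25      ] knob [ 0.42672022 -0.10851762  0.224     ] pad [ 0.50710833 -0.10385378  0.225     ] free [ 0.46143912 -0.15504287  0.25      ]
[[-0.922  0.388 -0.   ]
 [ 0.388  0.922 -0.001]
 [-0.    -0.001 -1.   ]]
```

```bash
python3 - <<'E'
from h import *
e=cams.snapshot('side');p=[0.63393287,0.08705459,1.20694897];q=.056
im=cv2.resize(e['img'][150:430,140:400,::-1].copy(),None,fx=2,fy=2,interpolation=cv2.INTER_CUBIC)
B=np.array([[x,y,z] for z in(.25,0) for x,y in((.09,-.1),(-.09,-.1),(-.09,.1),(.09,.1))])
u=((proj(e,cup(p,B))-[140,150])*2).astype(int)
for k in(0,4):cv2.polylines(im,[u[k:k+4]],True,(0,255,0),1)
for k in range(4):cv2.line(im,tuple(map(int,u[k])),tuple(map(int,u[k+4])),(255,0,0),1)
D=np.array([[-.001,-.199,0],[-.017,-.199,0],[-.017,-.001,0],[-.001,-.001,0]])
cv2.polylines(im,[((proj(e,door(p,D,q))-[140,150])*2).astype(int)],True,(0,0,255),1)
cv2.imwrite('pics/ov.png',im)
E
```

```text
(no output)
```

View pics/ov.png

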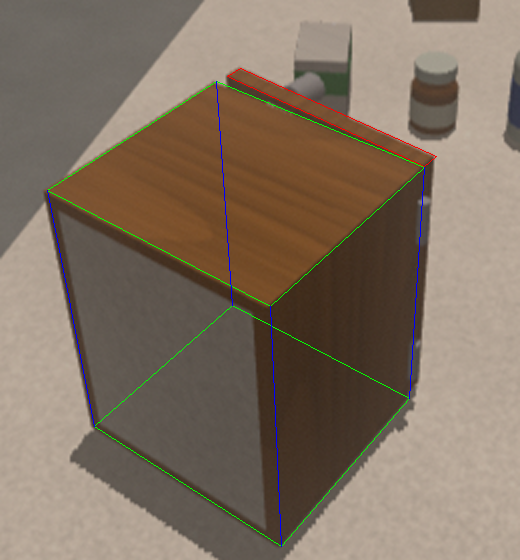

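```bash
python3 -m pendant '[[-1,[0,0,-12],[0,0,10.2]],[-1,[0,0,-12],[0,0,10.2]],[-1,[0,0,-12],[0,0,10.2]],[-1,[0,0,-12],[0,0,10.2]],[-1,[0,0,-12],[0,0,10.2]],[-1,[0,0,-12],[0,0,10.2]],[-1,[0,0,-12],[0,0,10.2]],[-1,[0,0,-12],[0,0,9.9]]]'
cat >> h.py <<'E'
P=[0.63393287,0.08705459,1.20694897]
def tgt(x,y,z,q):
    "door-frame point (mm), door angle -> tool-frame shift mm & turn deg of current TCP so tool y || door y, pointing down"
    s=r.get_state();T=R.from_quat(s['eef_rot']);w=door(P,[x/1e3,y/1e3,z/1e3],q)[0]
    sh=T.inv().apply(w-s['tool_pos'])*1e3
    a=P[2]-q-np.pi/2 # desired tool y heading; tool x = y cross z
    ty=np.array([np.cos(a),np.sin(a),0]);tz=np.array([0,0,-1.]);W=R.from_matrix(np.c_[np.cross(ty,tz),ty,tz])
    print('clock',round(s['clock'],2),'world',w.round(4),'tcp',s['tool_pos'].round(4),'shift',sh.round(1),'turn',np.degrees((T.inv()*W).as_rotvec()).round(1),'F',s['contact_force'].round(1),'open',round(s['opening'],2),'q',s['q'].round(2))
    h=door(P,[0,0,0],q)[0]
    # tcp in door axes
    print('  tcp in door axes at q',(rz(-(P[2]-q))@(s['tool_pos']-h)*1e3).round(1))
E
python3 -c "
from h import *
tgt(-52,-160,60,.056)"
```

```text
clock: 1.25
tool_pos: [0.2424, 0.5759, 0.335]
eef_rot: [0.79, 0.612, -0.0, 0.0]
contact_force: [-0.7, 0.5, 0.1]
opening: 1.003
finger_force: 0.0
clock 1.25 world [ 0.6334 -0.0742  0.31  ] tcp [0.2424 0.5759 0.335 ] shift [-531.8  540.9   25. ] turn [-0.   0.   9.6] F [-0.7  0.5  0.1] open 1.0 q [-1.37  0.6   0.22  1.45 -0.14  1.11 -1.37]
  tcp in door axes at q [382.2 461.9  85. ]
```

```bash
python3 -m pendant '[[-1,[0,0,0],[0,0,9.6]],[-1,[-27,39,0],[0,0,0]],[-1,[-27,39,0],[0,0,0]],[-1,[-27,39,0],[0,0,0]],[-1,[-27,39,0],[0,0,0]],[-1,[-27,39,0],[0,0,0]],[-1,[-27,39,0],[0,0,0]],[-1,[-27,39,0],[0,0,0]]]' && python3 -m pendant '[[-1,[-27,39,0],[0,0,0]],[-1,[-27,39,0],[0,0,0]],[-1,[-27,39,0],[0,0,0]],[-1,[-27,39,0],[0,0,0]],[-1,[-27,39,0],[0,0,0]],[-1,[-27,39,0],[0,0,0]],[-1,[-27,39,0],[0,0,0]],[-1,[0,0,0],[0,0,0]]]'
python3 -c "
from h import *
tgt(-52,-160,-45,.056)"
```

```text
clock: 2.25
tool_pos: [0.417, 0.2918, 0.3348]
eef_rot: [0.837, 0.547, 0.0, -0.0]
contact_force: [-0.1, -0.3, -0.2]
opening: 1.001
finger_force: 0.0
clock: 3.25
tool_pos: [0.5913, 0.0052, 0.3345]
eef_rot: [0.839, 0.544, -0.0, 0.001]
contact_force: [-1.0, 0.5, -0.5]
opening: 1.002
finger_force: 0.0
clock 3.25 world [ 0.6334 -0.0742  0.205 ] tcp [0.5913 0.0052 0.3345] shift [-54.9  70.6 129.8] turn [ 0.1  0.1 -0.1] F [-1.   0.5 -0.5] open 1.0 q [-0.26  0.55  0.29  1.56 -0.17  1.06 -0.34]
  tcp in door axes at q [  3.3 -89.2  84.5]
```

```bash
python3 -m pendant '[[-1,[-28,35,0],[0,0,0]],[-1,[-27,35.5,20],[0,0,0]],[-1,[0,0,35],[0,0,0]],[-1,[0,0,35],[0,0,0]],[-1,[0,0,25],[0,0,0]],[-1,[0,0,15],[0,0,0]],[-1,[0,0,0],[0,0,0]]]'
python3 -c "
from h import *
tgt(-52,-160,-45,.056)
d=cams.snapshot('wrist');cv2.imwrite('pics/w1.png',d['img'][:,:,::-1])"
```

```text
clock: 4.12
tool_pos: [0.632, -0.0676, 0.204]
eef_rot: [0.837, 0.547, -0.001, -0.001]
contact_force: [0.0, -0.2, 1.4]
opening: 1.001
finger_force: 0.0
clock 4.12 world [ 0.6334 -0.0742  0.205 ] tcp [ 0.632  -0.0676  0.204 ] shift [-5.5  3.9 -1. ] turn [-0.1  0.   0.4] F [ 0.  -0.2  1.4] open 1.0 q [-0.09  0.76  0.24  1.58 -0.22  0.84 -0.18]
  tcp in door axes at q [ -46.5 -156.1  -46. ]
```

View pics/w1.png

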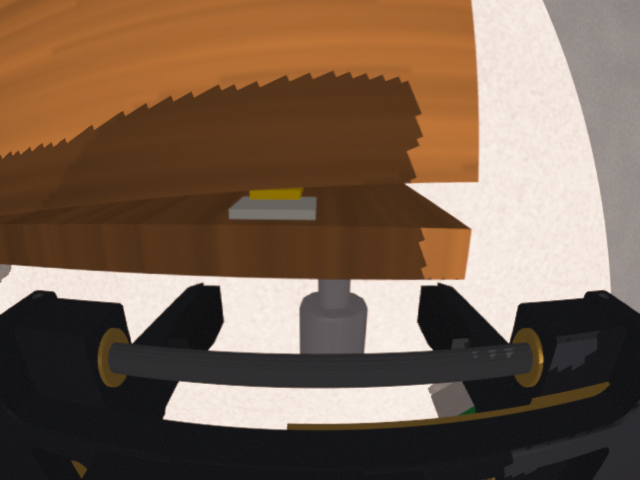

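```bash
python3 -m pendant '[[-1,[-4,4,-1],[0,0,0]],[0.6,[0,0,0],[0,0,0]],[1,[0,0,0],[0,0,0]],[1,[0,0,0],[0,0,0]],[1,[0,0,0],[0,0,0]],[1,[0,0,0],[0,0,0]]]' 20
python3 -c "
from h import *
tgt(-52,-160,-45,.056)
s=r.get_state();T=R.from_quat(s['eef_rot'])
# incremental chord per 0.05 rad in tool axes
import numpy as np
for q in(.056,.106,.156,.206,.256,.306,.356):
    a=door(P,[-.052,-.16,0],q)[0];b=door(P,[-.052,-.16,0],q+.05)[0]
    print((rz(-(P[2]-q))@(b-a)*1e3).round(2))
"
```

```text
clock: 4.92
tool_pos: [0.6346, -0.0738, 0.2057]
eef_rot: [0.837, 0.547, 0.0, -0.0]
contact_force: [0.1, -0.3, 1.0]
opening: 0.454
finger_force: 0.0
clock 4.92 world [ 0.6334 -0.0742  0.205 ] tcp [ 0.6346 -0.0738  0.2057] shift [-0.8 -1.   0.7] turn [-0.  -0.   0.3] F [ 0.1 -0.3  1. ] open 0.45 q [-0.09  0.76  0.24  1.57 -0.22  0.84 -0.17]
  tcp in door axes at q [ -51.2 -161.   -44.3]
[-7.93  2.8   0.  ]
[-7.93  2.8   0.  ]
[-7.93  2.8   0.  ]
[-7.93  2.8   0.  ]
[-7.93  2.8   0.  ]
[-7.93  2.8   0.  ]
[-7.93  2.8   0.  ]
```

```bash
python3 -m pendant '[[1,[0,0,0],[0,0,0]],[1,[0,0,0],[0,0,0]],[1,[0,0,0],[0,0,0]],[1,[-7.9,-2.8,0],[0,0,2.86]],[1,[-7.9,-2.8,0],[0,0,2.86]],[1,[-7.9,-2.8,0],[0,0,2.86]],[1,[-7.9,-2.8,0],[0,0,2.86]]]' 20
python3 -m pendant '[[1,[-7.9,-2.8,0],[0,0,2.86]],[1,[-7.9,-2.8,0],[0,0,2.86]],[1,[0,0,0],[0,0,0]],[1,[0,0,0],[0,0,0]]]'
python3 -c "
from h import *
tgt(-52,-160,-45,.356)"
```

```text
clock: 5.8
tool_pos: [0.609, -0.0961, 0.2056]
eef_rot: [0.889, 0.459, -0.0, -0.001]
contact_force: [-2.5, 4.5, 2.0]
opening: 0.281
finger_force: 19.8
clock: 6.3
tool_pos: [0.5952, -0.1049, 0.2056]
eef_rot: [0.91, 0.415, -0.0, -0.001]
contact_force: [-2.6, 4.9, 2.7]
opening: 0.279
finger_force: 19.7
clock 6.3 world [ 0.5945 -0.106   0.205 ] tcp [ 0.5952 -0.1049  0.2056] shift [-1.4  0.2  0.6] turn [-0.1 -0.   0.3] F [-2.6  4.9  2.7] open 0.28 q [-0.08  0.72  0.32  1.68 -0.3   0.79 -0.34]
  tcp in door axes at q [ -50.6 -159.8  -44.4]
```

```bash
python3 -m pendant '[[0.2,[0,0,0],[0,0,0]],[0,[0,0,0],[0,0,0]],[0,[0,0,-20],[0,0,0]],[0,[0,0,-35],[0,0,0]],[1,[0,0,-45],[0,0,0]],[1,[35,-10,0],[0,0,0]],[1,[37,-10,0],[0,0,0]],[1,[0,0,0],[0,0,0]]]'
python3 -c "
from h import *
tgt(22,-140,-20,.35)
d=cams.snapshot('wrist');cv2.imwrite('pics/w2.png',d['img'][:,:,::-1]);np.savez('w2',**d)
d=cams.snapshot('top');cv2.imwrite('pics/t2.png',cv2.resize(d['img'][145:295,185:365,::-1],None,fx=4,fy=4,interpolation=cv2.INTER_CUBIC))"
```

```text
clock: 7.3
tool_pos: [0.6295, -0.0348, 0.3053]
eef_rot: [0.909, 0.418, 0.001, -0.0]
contact_force: [0.0, -0.1, 0.0]
opening: 0.071
finger_force: 0.0
clock 7.3 world [ 0.6287 -0.0365  0.23  ] tcp [ 0.6295 -0.0348  0.3053] shift [-1.9  0.5 75.3] turn [-0.  -0.1  0.3] F [ 0.  -0.1  0. ] open 0.07 q [-0.22  0.65  0.37  1.48 -0.26  1.06 -0.49]
  tcp in door axes at q [  23.8 -139.5   55.3]
```

View pics/w2.png

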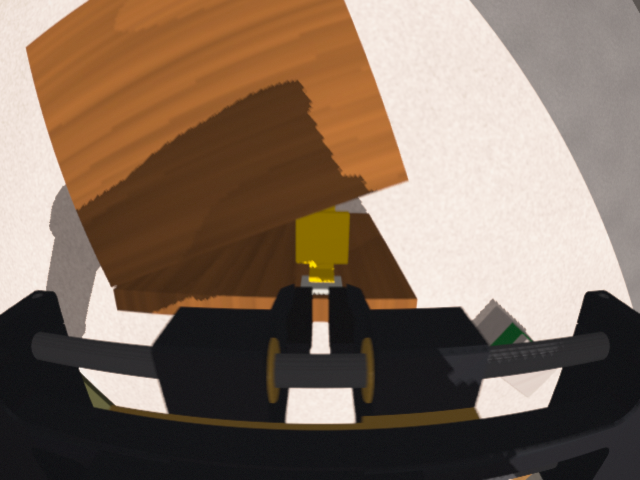

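View pics/t2.png

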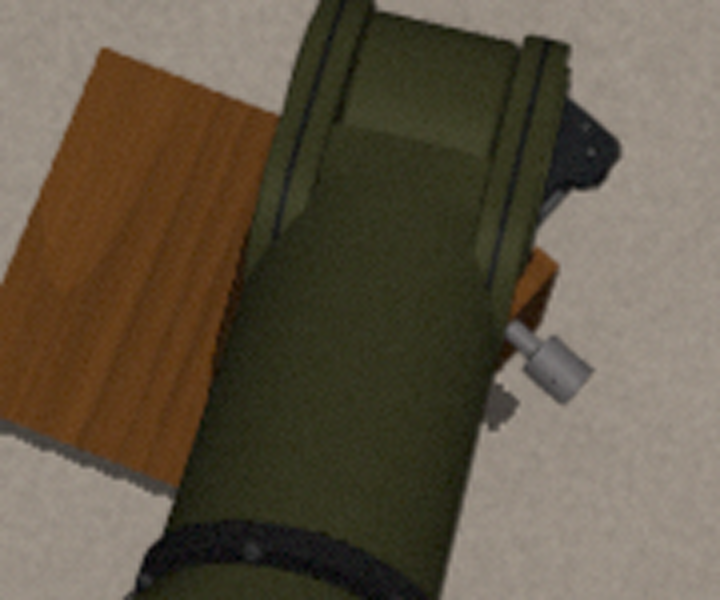

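```bash
python3 - <<'E'
from h import *
d=cams.snapshot('top')
L=np.array([[-.017,-.199,0],[-.067,-.16,-.026],[-.037,-.16,-.026]]);px=np.array([[557,266],[573,382],[540,354]])/4+[185,145]
for q in(.32,.34,.36,.38):print(q,(proj(d,door(P,L,q))-px).round(1).tolist())
print(least_squares(lambda q:(proj(d,door(P,L,q[0]))-px).ravel(),[.35]).x)
E
```

```text
0.32 [[-1.3, -2.6], [0.5, -0.9], [-2.1, -2.9]]
0.34 [[0.0, -1.3], [1.3, 0.5], [-1.1, -1.6]]
0.36 [[1.4, 0.1], [2.0, 2.0], [-0.2, -0.4]]
0.38 [[2.7, 1.5], [2.7, 3.5], [0.6, 0.9]]
[0.34713963]
```

```bash
python3 -m pendant '[[1,[-2,0,20],[0,0,0.2]],[1,[0,0,25],[0,0,0]],[1,[0,0,20],[0,0,0]],[1,[0,0,11],[0,0,0]],[1,[0,0,0],[0,0,0]],[1,[0,0,0],[0,0,0]]]'
python3 -c "
from h import *
tgt(22,-140,-29,.347)
d=cams.snapshot('wrist');cv2.imwrite('pics/w3.png',d['img'][:,:,::-1])"
```

```text
clock: 8.2
tool_pos: [0.6273, -0.0404, 0.2306]
eef_rot: [0.91, 0.414, 0.001, 0.001]
contact_force: [-0.5, -0.3, 0.1]
opening: 0.01
finger_force: 0.0
clock 8.2 world [ 0.6289 -0.0361  0.221 ] tcp [ 0.6273 -0.0404  0.2306] shift [ 4.3 -1.6  9.6] turn [ 0.1 -0.  -0.4] F [-0.5 -0.3  0.1] open 0.01 q [-0.19  0.72  0.34  1.58 -0.29  0.88 -0.46]
  tcp in door axes at q [  17.7 -141.6  -19.4]
```

View pics/w3.png

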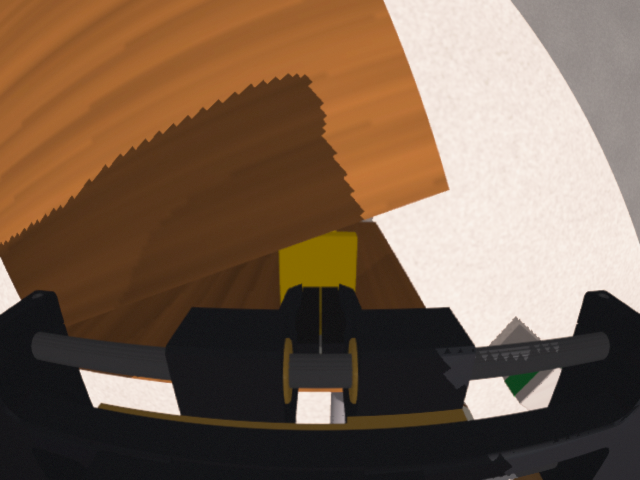

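```bash
python3 -m pendant '[[1,[5,-1,0],[0,0,0]],[1,[0,0,5],[0,0,0]],[1,[0,0,3],[0,0,0]],[1,[0,0,2],[0,0,0]],[1,[0,0,0],[0,0,0]]]'
python3 -c "
from h import *
tgt(22,-140,-29,.347)"
```

```text
clock: 8.88
tool_pos: [0.6297, -0.035, 0.2214]
eef_rot: [0.91, 0.414, 0.001, -0.0]
contact_force: [-2.7, 1.1, 11.6]
opening: 0.005
finger_force: 5.8
clock 8.88 world [ 0.6289 -0.0361  0.221 ] tcp [ 0.6297 -0.035   0.2214] shift [-1.3  0.2  0.4] turn [ 0.  -0.1 -0.4] F [-2.7  1.1 11.6] open 0.0 q [-0.2   0.74  0.34  1.58 -0.3   0.87 -0.47]
  tcp in door axes at q [  23.3 -139.8  -28.6]
```

```bash
python3 -m pendant '[[1,[-3,0,0],[0,0,0]],[1,[-7,1.1,0],[0,0,2.86]],[1,[-7,1.1,0],[0,0,2.86]],[1,[0,0,0],[0,0,0]]]'
python3 -c "
from h import *
tgt(20,-140,-29,.447)
d=cams.snapshot('wrist');cv2.imwrite('pics/w4.png',d['img'][:,:,::-1])"
```

```text
clock: 9.38
tool_pos: [0.6192, -0.0489, 0.2213]
eef_rot: [0.93, 0.368, 0.001, -0.001]
contact_force: [-3.7, 2.5, 12.5]
opening: 0.004
finger_force: 6.1
clock 9.38 world [ 0.6194 -0.0492  0.221 ] tcp [ 0.6192 -0.0489  0.2213] shift [-0.   0.3  0.3] turn [-0.1 -0.1 -0.4] F [-3.7  2.5 12.5] open 0.0 q [-0.19  0.73  0.36  1.61 -0.32  0.86 -0.52]
  tcp in door axes at q [  20.  -139.7  -28.7]
```

View pics/w4.png

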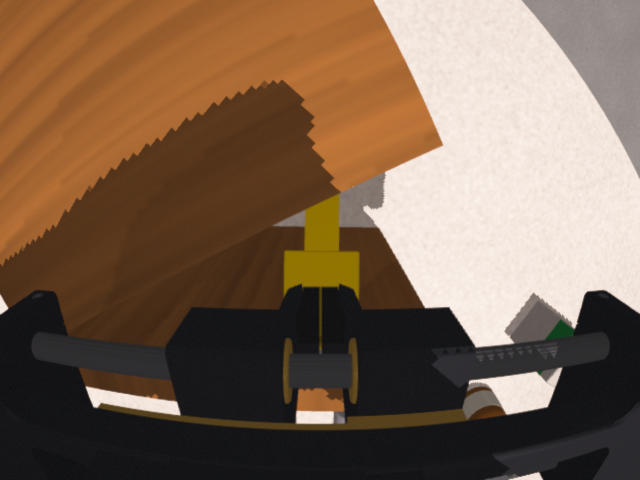

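```bash
python3 -m pendant '[[1,[-7,1.1,0],[0,0,2.86]],[1,[-7,1.1,0],[0,0,2.86]],[1,[-7,1.1,0],[0,0,2.86]],[1,[-7,1.1,0],[0,0,2.86]],[1,[-7,1.1,0],[0,0,2.86]],[1,[-7,1.1,0],[0,0,2.86]],[1,[-7,1.1,0],[0,0,2.86]],[1,[0,0,0],[0,0,0]]]'
python3 -c "
from h import *
tgt(20,-140,-29,.797)
d=cams.snapshot('wrist');cv2.imwrite('pics/w5.png',d['img'][:,:,::-1])"
```

```text
clock: 10.42
tool_pos: [0.5831, -0.0805, 0.221]
eef_rot: [0.98, 0.201, 0.0, -0.003]
contact_force: [-4.6, 5.8, 14.0]
opening: 0.003
finger_force: 6.8
clock 10.43 world [ 0.5826 -0.0819  0.221 ] tcp [ 0.5831 -0.0805  0.221 ] shift [-1.   1.1 -0. ] turn [-0.3 -0.1 -0.3] F [-4.6  5.8 14. ] open 0.0 q [-0.19  0.7   0.46  1.72 -0.41  0.82 -0.71]
  tcp in door axes at q [  21. -139.  -29.]
```

View pics/w5.png

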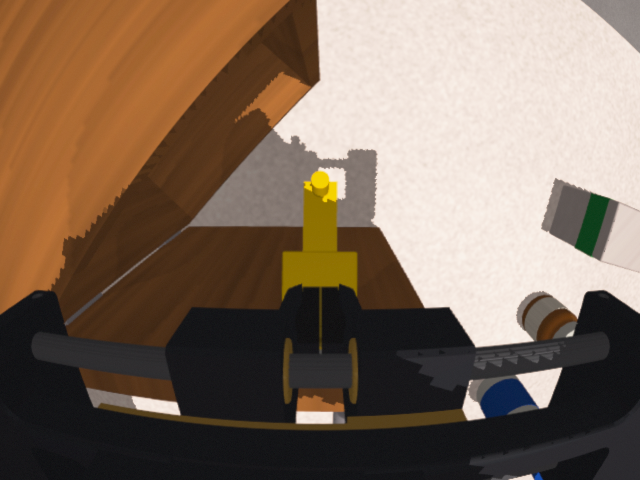

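```bash
python3 -m pendant '[[1,[-7,1.1,0],[0,0,2.86]],[1,[-7,1.1,0],[0,0,2.86]],[1,[-7,1.1,0],[0,0,2.86]],[1,[-7,1.1,0],[0,0,2.86]],[1,[-7,1.1,0],[0,0,2.86]],[1,[-7,1.1,0],[0,0,2.86]],[1,[-7,1.1,0],[0,0,2.86]]]' && python3 -m pendant '[[1,[-7,1.1,0],[0,0,2.86]],[1,[-7,1.1,0],[0,0,2.86]],[1,[-7,1.1,0],[0,0,2.86]],[1,[-7,1.1,0],[0,0,2.86]],[1,[-7,1.1,0],[0,0,2.86]],[1,[-7,1.1,0],[0,0,2.86]],[1,[0,0,0],[0,0,0]],[1,[0,0,0],[0,0,0]]]'
python3 -c "
from h import *
tgt(20,-140,-29,1.44)"
```

```text
clock: 11.35
tool_pos: [0.5395, -0.1008, 0.2207]
eef_rot: [1.0, 0.027, 0.001, -0.002]
contact_force: [0.1, 6.5, 10.1]
opening: 0.003
finger_force: 4.5
clock: 12.35
tool_pos: [0.4972, -0.1051, 0.2205]
eef_rot: [0.993, -0.121, 0.001, -0.002]
contact_force: [-0.7, 2.9, 10.2]
opening: -0.0
finger_force: 4.3
clock 12.35 world [ 0.4956 -0.1023  0.221 ] tcp [ 0.4972 -0.1051  0.2205] shift [-2.2 -2.4 -0.5] turn [-0.2 -0.1 -0.6] F [-0.7  2.9 10.2] open -0.0 q [-0.26  0.65  0.64  1.96 -0.58  0.72 -1.09]
  tcp in door axes at q [  22.2 -142.4  -29.5]
```

```bash
python3 -m pendant '[[1,[0,0,-10],[0,0,0]],[1,[0,0,-40],[0,0,0]],[1,[0,0,-50],[0,0,0]],[1,[0,0,-40],[0,0,0]],[1,[0,-45,0],[0,0,0]],[1,[0,-45,0],[0,0,0]],[1,[0,-45,0],[0,0,0]],[1,[0,-45,0],[0,0,0]]]' && python3 -m pendant '[[1,[0,-45,0],[0,0,0]],[1,[0,-45,0],[0,0,0]],[1,[0,-45,0],[0,0,0]],[1,[0,0,0],[0,0,0]],[1,[0,0,0],[0,0,0]]]'
python3 - <<'E'
from h import *
for n in('top','side'):
    d=cams.snapshot(n);cv2.imwrite(f'pics/end_{n}.png',d['img'][:,:,::-1])
    h=cv2.cvtColor(d['img'],cv2.COLOR_RGB2HSV);m=cv2.inRange(h,(24,180,80),(34,255,255))
    nn,_,st,c=cv2.connectedComponentsWithStats(m);print(n,[(st[i][:5].tolist(),c[i].round(1).tolist()) for i in range(1,nn) if st[i,4]>8])
    for q in(1.3,1.4,1.5):print(q,proj(d,door(P,[[.012,-.14,-.025],[.046,-.14,-.025],[.09,-.14,-.025]],q)).round().tolist())
    if n=='top':
        a=cv2.imread('pics/top0.png')[180:330,395:470].astype(int);print('obj diff',np.abs(a-d['img'][180:330,395:470,::-1]).max(2).__gt__(40).sum())
print(r.get_state()['contact_force'],r.get_state()['clock'])
E
```

```text
clock: 13.35
tool_pos: [0.5398, 0.0688, 0.3599]
eef_rot: [0.992, -0.122, -0.0, 0.0]
contact_force: [0.7, -0.4, 0.4]
opening: 0.003
finger_force: 0.0
clock: 13.98
tool_pos: [0.5724, 0.1976, 0.3597]
eef_rot: [0.992, -0.123, -0.0, 0.001]
contact_force: [0.3, -0.6, 0.1]
opening: 0.004
finger_force: 0.0
top [([314, 258, 18, 36, 361], [323.3, 277.5])]
1.3 [[323.0, 278.0], [324.0, 262.0], [326.0, 242.0]]
1.4 [[322.0, 285.0], [325.0, 269.0], [330.0, 249.0]]
1.5 [[321.0, 292.0], [326.0, 276.0], [332.0, 256.0]]
obj diff 0
side [([348, 192, 34, 13, 210], [367.0, 197.6])]
1.3 [[368.0, 198.0], [349.0, 194.0], [324.0, 190.0]]
1.4 [[376.0, 200.0], [357.0, 195.0], [334.0, 189.0]]
1.5 [[384.0, 202.0], [366.0, 196.0], [343.0, 189.0]]
[ 0.3647868  -0.18547645  0.48762112] 14.075
```

```bash
python3 - <<'E'
from h import *
d=cams.snapshot('top');h=cv2.cvtColor(d['img'],cv2.COLOR_RGB2HSV);m=cv2.inRange(h,(24,180,80),(34,255,255))>0
for v in range(256,296):
    c=np.where(m[v])[0]
    if len(c):print(v,c.min(),c.max(),end=' | ')
# door top outline fit: compare brightness of panel-top polygon edges over q
L=np.array([[-.017,-.199,0],[-.017,-.001,0],[-.001,-.001,0],[-.001,-.199,0]])
g=d['img'].astype(float)
print()
for q in np.arange(1.2,1.6,.04):
    k=np.zeros((480,640),np.uint8);cv2.fillPoly(k,[proj(d,door(P,L,q)).round().astype(int)],1)
    print(round(q,2),g[k>0].mean(0).round(),g[k>0].std(0).round())
E
```

```text
258 326 326 | 259 325 330 | 260 325 331 | 261 325 331 | 262 325 330 | 263 324 330 | 264 324 330 | 265 324 330 | 266 323 329 | 267 323 329 | 268 323 329 | 269 323 328 | 270 322 328 | 271 322 328 | 272 322 328 | 273 317 327 | 274 317 327 | 275 317 328 | 276 316 331 | 277 316 331 | 278 316 331 | 279 315 330 | 280 315 330 | 281 315 330 | 282 315 329 | 283 314 329 | 284 314 329 | 285 314 329 | 286 314 329 | 287 316 328 | 288 317 328 | 289 317 328 | 290 317 327 | 291 317 322 | 292 319 322 | 293 321 322 | 
1.2 [126. 112.  80.] [32. 35. 49.]
1.24 [125. 110.  77.] [32. 36. 49.]
1.28 [124. 109.  77.] [31. 36. 49.]
1.32 [122. 105.  76.] [30. 37. 48.]
1.36 [118.  98.  73.] [28. 37. 47.]
1.4 [110.  85.  60.] [25. 36. 44.]
1.44 [100.  70.  42.] [18. 27. 34.]
1.48 [94. 64. 36.] [13. 18. 24.]
1.52 [102.  78.  56.] [23. 31. 40.]
1.56 [109.  91.  74.] [27. 35. 43.]
1.6 [115. 100.  86.] [28. 35. 42.]
```

Door stands at about 1.47 rad (pad and panel agree), and the loose objects are unchanged in the image.

```bash
python3 -c "
from plant import r
print(r.finish_job())"
```

```text
the job is handed in; nothing more can be done
None
```

The cupboard door stands open at about 1.47 rad (84°), drawn ajar and then past the pressed catch; the bottle, jar and carton have not moved in the top camera image, the arm is clear, and the job was handed in at about 14 s, though no verdict came back.

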